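# Find the loose access panel in the welding bench trough and push it open

## Task

One of the four identical tread-plate panels in the top of the grey service trough is loose and rocks; the others are held firm. Press the panels one after another on their round finger marks until you find the one that gives, then push its marked end down until the panel stands fully open against its stop, and leave it so. Use the fingertips only, pick nothing up, and leave the pipe fittings and the hammer where they are.

Things in the scene. Friction and masses are not known exactly. Their poses are not given: they have to be found in the camera images.
- trough: Grey steel trough fixed to the bench, 440 mm long (y), 90 mm high, flat top; four equal panels lie flush in the top, side by side at y = +156, +52, -52, -156 mm. Origin on the bench under the middle of the panels' pivot line; x away from the robot, from the panels' marked ends to their plain ends, y left along the row. Top spans x = -92 to 140 mm; fittings stand on the deck beyond x = 72.
- panel_1_mark (a point): Centre of the round finger mark (30 mm across) on top of the leftmost (most +y) panel, 45 mm from its pivot, 25 mm from its near end, at z = 0.09 m when level; moves with the panel. x along the panel to its far end, y along the pivot, z up out of it. Steel panel 140 (x) by 88 by 5 mm, pivots at mid-length, over a well 144 by 92 mm, about 78 mm deep.
- panel_2_mark (a point): Centre of the round finger mark (30 mm across) on top of the second from the left panel, 45 mm from its pivot, 25 mm from its near end, at z = 0.09 m when level; moves with the panel. x along the panel to its far end, y along the pivot, z up out of it. Steel panel 140 (x) by 88 by 5 mm, pivots at mid-length, over a well 144 by 92 mm, about 78 mm deep.
- panel_3_mark (a point): Centre of the round finger mark (30 mm across) on top of the third from the left panel, 45 mm from its pivot, 25 mm from its near end, at z = 0.09 m when level; moves with the panel. x along the panel to its far end, y along the pivot, z up out of it. Steel panel 140 (x) by 88 by 5 mm, pivots at mid-length, over a well 144 by 92 mm, about 78 mm deep.
- panel_4_mark (a point): Centre of the round finger mark (30 mm across) on top of the rightmost (most -y) panel, 45 mm from its pivot, 25 mm from its near end, at z = 0.09 m when level; moves with the panel. x along the panel to its far end, y along the pivot, z up out of it. Steel panel 140 (x) by 88 by 5 mm, pivots at mid-length, over a well 144 by 92 mm, about 78 mm deep.
- panel_1 (a joint): Tilt of the leftmost (most +y) panel, rad: 0 level (all start so), positive with the marked near end down in the well. Three panels are held from below (under 0.03 at 10 N). The loose one, not told apart by eye and changing each run, goes from -0.06 to its stop at 0.75; 3 to 4 N on the mark moves it and hinge friction keeps it where it is left.
- panel_2 (a joint): Tilt of the second from the left panel, rad: 0 level (all start so), positive with the marked near end down in the well. Three panels are held from below (under 0.03 at 10 N). The loose one, not told apart by eye and changing each run, goes from -0.06 to its stop at 0.75; 3 to 4 N on the mark moves it and hinge friction keeps it where it is left.
- panel_3 (a joint): Tilt of the third from the left panel, rad: 0 level (all start so), positive with the marked near end down in the well. Three panels are held from below (under 0.03 at 10 N). The loose one, not told apart by eye and changing each run, goes from -0.06 to its stop at 0.75; 3 to 4 N on the mark moves it and hinge friction keeps it where it is left.
- panel_4 (a joint): Tilt of the rightmost (most -y) panel, rad: 0 level (all start so), positive with the marked near end down in the well. Three panels are held from below (under 0.03 at 10 N). The loose one, not told apart by eye and changing each run, goes from -0.06 to its stop at 0.75; 3 to 4 N on the mark moves it and hinge friction keeps it where it is left.
- nipple_mid (a point): Bystander: a short piece of dark steel pipe, 48 mm across and 55 mm high, standing on the deck behind the panels. Point at its centre, half-way up.
- reducer_mid (a point): Bystander: a small steel flanged pipe reducer, 54 mm across at the foot and 50 mm high, standing on the deck behind the panels. Point at its centre, half-way up.
- flange_mid (a point): Bystander: a dark steel pipe flange, 120 mm across and 34 mm high, lying on the bench at the right. Point at its centre, half-way up.
- hammer: Bystander: a hammer, 260 mm long, 26 mm high, lying on the bench at the left. Origin on the bench under its middle, x along the handle towards the head.

How it is judged:
At the end, for the whole second after the job is handed in: The loose panel is tilted more than 0.62 rad (its stop is at 0.75) with its marked end down and stays there at rest, the other three are level within 0.05 rad, and the pipe piece, reducer, flange and hammer are within 20 mm of where they began (((value of joint panel_1 above 0.62 rad and value of joint each of panel_2, panel_3, panel_4 below 0.05 rad) or (value of joint panel_2 above 0.62 rad and value of joint each of panel_1, panel_3, panel_4 below 0.05 rad) or (value of joint panel_3 above 0.62 rad and value of joint each of panel_1, panel_2, panel_4 below 0.05 rad) or (value of joint panel_4 above 0.62 rad and value of joint each of panel_1, panel_2, panel_3 below 0.05 rad)) and distance of each of nipple_mid, reducer_mid, flange_mid, hammer from where it was at the start of the episode below 0.02 m and velocity of joint panel_1 between -0.05 and 0.05 rad/s and velocity of joint panel_2 between -0.05 and 0.05 rad/s and velocity of joint panel_3 between -0.05 and 0.05 rad/s and velocity of joint panel_4 between -0.05 and 0.05 rad/s); the robot touches nothing.
It fails at once if a bystander is lifted, carried or shoved more than 20 mm (distance of any of nipple_mid, reducer_mid, flange_mid, hammer from where it was at the start of the episode above 0.02 m).
It also fails if it takes over 42 s, if anything falls off the work surface, if the arm or the gripper's body presses on something with over 40 N, if the wrist force passes 120 N, or if a joint passes its speed limit or range.

## Robot

A 6-joint arm with a two-finger parallel gripper is mounted at the origin on the work surface. World frame = base frame: x ahead of the robot, y to its left, z up, the work surface at z = 0. Lengths are in m, angles in rad, forces in N, time in s.
With the tool pointing down it reaches from about 0.25 to 0.775 m from the base axis. Payload 4 kg.
Tool frame: the origin (TCP) lies at the very end of the fingers, on their centre line; the grasp point (between the pads) lies 19 mm behind it; z points along the fingers, y is the direction in which the jaws open and shut (so a half turn about z gives the same grasp; the last joint's range is limited). The gripper opens to 85 mm and grips with 20 to 120 N. Pads are 22 mm wide; open, the fingers measure 114 mm over their backs; the gripper's body (76 mm by 85 mm) begins 54 mm behind the grasp point. The pads swing forward as they close: fully open they stand 13 mm farther back than shut.
Start: joints at [-1.356, 0.087, 1.371, -0, 1.684, -0.103], TCP at [0.172, -0.522, 0.231] pointing down, gripper open.
Joint ranges: [-3.1, 3.1], [-0.76, 2.03], [0.27, 2.55], [-1.08, 4.22], [0.17, 2.65], [-2.57, 2.57]. Speed limits (rad/s): [2.79, 2.79, 3.14, 3.14, 3.14, 3.14].

## Interface

Orientations are given as a 3x3 rotation matrix whose columns are the frame's x, y, z axes.
In Python, from bench import * gives the robot as it stands.
- The arm moves only by the tool drive_tool, never from a script. Its argument "plan" is one flat list of numbers, 6 for each row, row after row: the shift along the tool's x, y, z in units of 750 mm (1.0 is 750 mm), then the turn, a rotation vector about the tool's x, y, z in units of 30 degrees (1.0 is 30 degrees). A call has 1 to 8 rows; each row is the pose to reach, as a shift and turn from the pose measured when the call began, along the tool's axes at that moment; what a row does not reach only later rows make up. A row lasts 1/12 s, in which the tool goes at most 41.7 mm and 7.16 degrees, less where a joint would pass 70% of its speed; a pose out of reach is approached as far as the arm can. A call with a number of a shift or a turn outside -1 to 1 is refused whole. A call with a gripper value outside its range is refused whole. "grip" is the gripper command: -1 is shut, 1 is fully open, values between are in proportion, set as the call begins (left out, the last holds). The fingers move at their own pace and stop on an object; "squeeze" is the grip in N (left out, the last holds). Time passes only in rows, so rows that repeat a pose let the fingers close. It gives the time, the measured TCP pose, the force and the opening at its end, in the units of the state.
- get_state(): the state, without advancing time (a new reading comes with each control period).
- capture(name): name is "side" or "top" or "wrist"; returns a dict with "color" (384x512x3 uint8, blue, green, red), "depth" (384x512 float32, m along the optical axis (not along the pixel's ray), 0 where there is no reading), "mtx" (3x3 intrinsics, pixels), "camera_from_world" (4x4, takes a point from world to camera coordinates); the wrist camera has in their place "mount" (4x4, takes a point from camera to tool coordinates, whose origin is the TCP and whose axes are the flange's). Camera axes: x right, y down, z forward; pixel columns grow to the right and rows downward; lengths in m; the calibration is good to about 2 mm. A picture is of the moment at which its call begins: read the wrist's pose just before it.
- close_job(): hands the job in, once; it reports no verdict.
Trained networks look in a picture, given as the dict that the camera call returned (one of the last four; its "shot" number tells which), for a name from the list of things; names that differ only in an ending like _2 or _b are one class to them, and where a whole thing is asked for, a point or a joint stands for the part that bears it (a point fixed in the world has none). Each returns a list of dicts, best first, with "conf" (0 to 1); they miss things now and then, are a little off and sometimes report something else, mostly with a low value. They report only what shows in the picture. A call takes as long as a camera call.
- search_frame(picture, target): "uv" ([column, row] in pixels, amid what is visible of it).
- trace(picture, target): "region" (384x512 bool, what is visible of it) and "uv" ([column, row] in pixels, amid what is visible of it).
- spot_point(picture, target): "uv" ([column, row] in pixels: a listed point, or the origin of a listed thing).
The state is a dict: "time": time; "joints": joint angles; "dq": joint speeds; "joint_efforts": joint torques, N m; "eef_pos": TCP position; "tool_rot": TCP orientation; "wrist_force": force on the tool from outside, world axes, zero at the start; "torque": the same for the moment, N m; "gripper_width": finger opening in m.
Only numpy, scipy, OpenCV 4.12 (cv2) and the standard library are available. Lean on these libraries where they do the work, as an engineer would, in place of code of your own. Each camera call takes 0.05 s, during which the arm holds its last target. There are 200 camera calls.

## Working session

There is one attempt and no reset: what is moved stays moved. The work goes in short steps, Python scripts to look and compute and a tool call to move; the robot and the scene stay as the last step left them, time stands still between calls to the robot, and variables do not carry over. Pictures are saved under pics/ and viewed, on a budget of 10 in all, crops included, one or two more only if the job needs it, and the job is handed in when it is done.

Besides the shell and the picture viewer there is one more tool, called after "Call:" as a command line: name --argument value ..., lists and objects as JSON in quotes. drive_tool: Moves the arm, as the interface text tells. Its arguments: {"type":"object","properties":{"plan":{"type":"array","items":{"type":"number","minimum":-1,"maximum":1}},"grip":{"type":"number"},"squeeze":{"type":"number"}},"required":["plan"]}

```bash
mkdir -p pics; cat > h.py <<'E'
from bench import *
import numpy as np, cv2
def world(p,uv,z=None):
    K=p["mtx"];T=np.linalg.inv(p["camera_from_world"])
    u,v=uv
    r=np.linalg.inv(K)@[u,v,1]
    d=T[:3,:3]@r;o=T[:3,3]
    if z is None:
        a=p["depth"][int(v)-2:int(v)+3,int(u)-2:int(u)+3];s=np.median(a[a>0])
    else: s=(z-o[2])/d[2]
    return o+s*d
E
python3 - <<'E'
from h import *
s=get_state();print(s["time"],s["eef_pos"],s["tool_rot"].tolist() if hasattr(s["tool_rot"],'tolist') else s["tool_rot"],s["wrist_force"],s["gripper_width"])
for n in["top","side"]:
    p=capture(n);cv2.imwrite(f"pics/{n}0.png",p["color"])
    for t in["panel_1_mark","trough","nipple_mid","reducer_mid","flange_mid","hammer"]:
        for r in spot_point(p,t)[:6]:
            print(n,t,np.round(r["uv"],1),round(r["conf"],2),world(p,r["uv"],.09 if 'panel' in t else None).round(3))
E
```

```text
0.0 [ 0.17172627 -0.52195534  0.23010797] [[0.9499270551999414, 0.31247131078404317, -0.0005193612129839479], [0.3124716745721412, -0.949924441708015, 0.002237774742497938], [0.0002058864967391755, -0.002288008439270762, -0.9999973613105847]] [-0.16923628 -0.27217751 -0.53599191] 0.08506311753319641
top panel_1_mark [169.9 238.8] 0.91 [0.514 0.255 0.09 ]
top trough [235.1 225.5] 0.7 [0.549 0.078 0.09 ]
top nipple_mid [204.3 179.7] 0.46 [0.675 0.163 0.092]
top reducer_mid [255.9 188. ] 0.87 [0.645 0.02  0.14 ]
top flange_mid [420.3 250.5] 0.62 [ 0.477 -0.442  0.034]
top hammer [117.3 243. ] 0.83 [0.503 0.424 0.023]
side trough [262.1 233.1] 0.62 [0.49  0.146 0.091]
side nipple_mid [222.2 201.7] 0.8 [0.645 0.171 0.139]
side reducer_mid [254.2 186.8] 0.49 [0.642 0.03  0.119]
side flange_mid [367.2 166.8] 0.54 [ 0.491 -0.438  0.033]
side hammer [188.1 301.3] 0.55 [0.497 0.44  0.02 ]
```

View pics/top0.png

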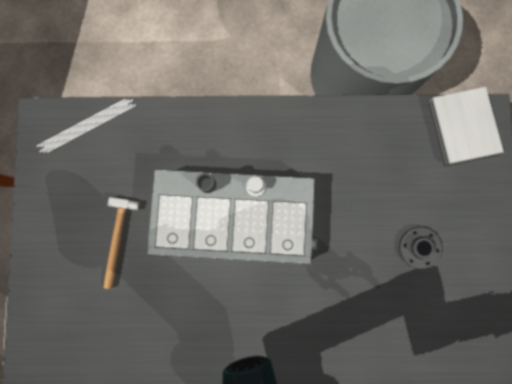

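```bash
python3 - <<'E'
from h import *
p=capture("top")
c=p["color"]
cv2.imwrite("pics/top1.png",cv2.resize(c[140:320,120:360],None,fx=3.3,fy=3.3,interpolation=cv2.INTER_CUBIC))
for t in["panel_1_mark","panel_2_mark","panel_3_mark","panel_4_mark"]:
    print([(np.round(r["uv"],1).tolist(),round(r["conf"],2),world(p,r["uv"],.09).round(3).tolist()) for r in search_frame(p,t)])
E
```

```text
[([174.6, 222.9], 0.78, [0.557, 0.243, 0.09])]
[([211.8, 222.9], 0.76, [0.557, 0.142, 0.09])]
[([249.5, 225.1], 0.9, [0.55, 0.039, 0.09])]
[([290.7, 228.8], 0.83, [0.54, -0.072, 0.09])]
```

The top view shows the trough at about (232,215), with the ring marks near (172,238), (210,240), (249,242) and (287,245). The hammer is on the left and the flange on the right. Next I'll fit the trough frame.

```bash
python3 - <<'E'
from h import *
p=capture("top")
M=[]
for i in range(1,5):
    r=spot_point(p,f"panel_{i}_mark")
    print(i,[(np.round(q["uv"],1).tolist(),round(q["conf"],2)) for q in r])
    M.append(world(p,r[0]["uv"],.09)); print(M[-1].round(4))
m=trace(p,"trough")[0]["region"]
d=p["depth"];K=p["mtx"];T=np.linalg.inv(p["camera_from_world"])
v,u=np.nonzero(d>0);s=d[v,u]
P=(T[:3,:3]@(np.linalg.inv(K)@np.array([u,v,np.ones_like(u)])*s)).T+T[:3,3]
k=(abs(P[:,2]-.09)<.012)&(P[:,0]>.4)&(P[:,0]<.8)&(P[:,1]>-.2)&(P[:,1]<.4)
R=cv2.minAreaRect(P[k,:2].astype(np.float32));print(k.sum(),R,cv2.boxPoints(R), np.median(P[k,2]))
S=capture("side")
for i in range(1,5):
    print(i,[(np.round(q["uv"],1).tolist(),round(q["conf"],2),world(S,q["uv"],.09).round(3).tolist()) for q in spot_point(S,f"panel_{i}_mark")])
E
```

```text
1 [([172.0, 241.6], 0.96)]
[0.5069 0.249  0.09  ]
2 [([234.2, 227.5], 0.2)]
[0.5439 0.0808 0.09  ]
3 [([249.3, 243.6], 0.61)]
[0.5003 0.04   0.09  ]
4 [([288.2, 244.9], 0.58)]
[ 0.4963 -0.0649  0.09  ]
13008 ((0.5769705176353455, 0.08782461285591125), (0.44033682346343994, 0.23242883384227753), 86.40470123291016) [[ 0.44717836 -0.12462283]
 [ 0.67914975 -0.13919812]
 [ 0.7067627   0.30027205]
 [ 0.4747913   0.31484735]] 0.0900382346594244
1 [([234.4, 244.0], 0.98, [0.518, 0.237, 0.09])]
2 [([261.1, 230.3], 0.85, [0.501, 0.139, 0.09])]
3 [([281.5, 215.5], 0.76, [0.502, 0.044, 0.09])]
4 [([304.8, 205.0], 0.63, [0.481, -0.048, 0.09])]
```

View pics/top1.png

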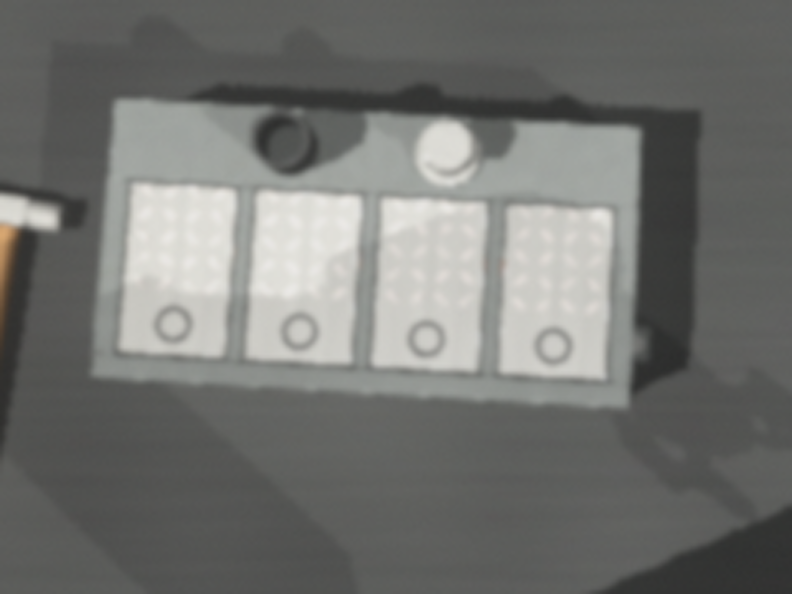

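Call:
drive_tool --plan '[0.605, -0.444, 0.1, 0, 0, 0.727, 0.605, -0.444, 0.1, 0, 0, 0.727, 0.605, -0.444, 0.1, 0, 0, 0.727, 0.605, -0.444, 0.1, 0, 0, 0.727, 0.605, -0.444, 0.1, 0, 0, 0.727, 0.605, -0.444, 0.1, 0, 0, 0.727, 0.605, -0.444, 0.1, 0, 0, 0.727, 0.605, -0.444, 0.1, 0, 0, 0.727]' --grip -1

```text
time: 2.17
eef_pos: [0.3624, -0.255, 0.1879]
tool_rot: [[0.998, -0.063, 0.001], [-0.063, -0.998, -0.001], [0.001, 0.001, -1.0]]
wrist_force: [1.7, -0.6, 0.4]
gripper_width: -0.0001
```

```bash
cat >> h.py <<'E'
Y=-0.0627;X=np.array([np.cos(Y),np.sin(Y),0]);YV=np.array([-np.sin(Y),np.cos(Y),0]);O=np.array([.553,.0893,0])
def go(xl,yl,z):
    from scipy.spatial.transform import Rotation as Ro
    s=get_state();R=np.array(s["tool_rot"]);p=np.array(s["eef_pos"])
    t=O+X*xl+YV*yl+[0,0,z]
    G=np.stack([X,-YV,[0,0,-1]],1)
    l=p-O
    print("t",s["time"],"local",(l@X).round(4),(l@YV).round(4),p[2].round(4),"F",np.round(s["wrist_force"],2),"w",round(s["gripper_width"],4))
    print("shift",(R.T@(t-p)/.75).round(3),"turn",np.degrees(Ro.from_matrix(R.T@G).as_rotvec()).round(2)/30)
E
python3 -c "
from h import *
go(-.045,-.156,.12)"
```

```text
t 2.1667 local -0.1687 -0.3556 0.1879 F [ 1.66 -0.62  0.42] w -0.0001
shift [ 0.165 -0.266  0.09 ] turn [ 0.00133333 -0.00166667 -0.001     ]
```

Call:
drive_tool --plan '[0.165, -0.266, 0.08, 0, 0, 0, 0.165, -0.266, 0.08, 0, 0, 0, 0.165, -0.266, 0.08, 0, 0, 0, 0.165, -0.266, 0.08, 0, 0, 0, 0.165, -0.266, 0.09, 0, 0, 0, 0.165, -0.266, 0.09, 0, 0, 0, 0.165, -0.266, 0.09, 0, 0, 0, 0.165, -0.266, 0.09, 0, 0, 0]'

```text
time: 2.83
eef_pos: [0.4984, -0.0622, 0.1192]
tool_rot: [[0.998, -0.059, -0.002], [-0.059, -0.998, -0.001], [-0.002, 0.001, -1.0]]
wrist_force: [-0.4, -0.1, 0.5]
gripper_width: -0.0
```

```bash
python3 - <<'E'
from h import *
go(-.045,-.156,.095)
for n in["top","side"]:
    p=capture(n);cv2.imwrite(f"pics/{n}2.png",cv2.resize(p["color"][130:330,120:390],None,fx=2.9,fy=2.9))
E
```

```text
t 2.8333 local -0.045 -0.1546 0.1192 F [-0.37 -0.05  0.47] w -0.0
shift [0.    0.002 0.032] turn [0.00133333 0.00333333 0.00633333]
```

View pics/side2.png

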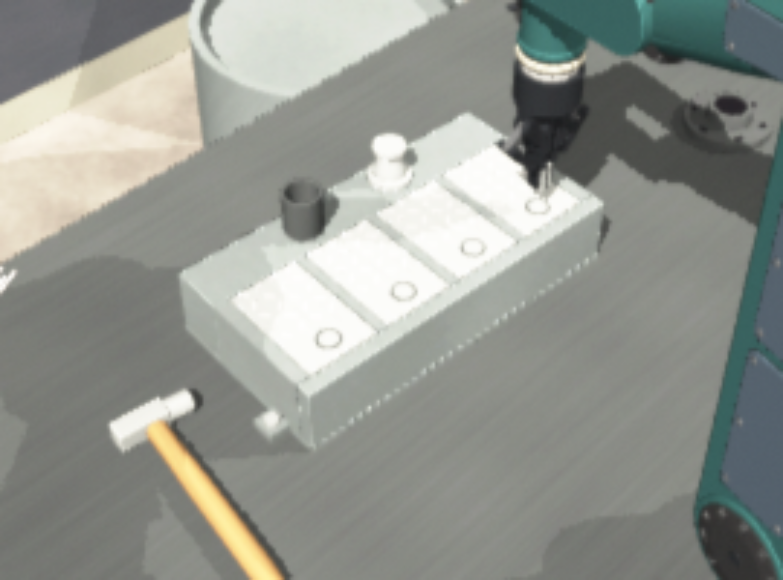

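The closed tips hang right over mark 4 (about (539,206) in the crop). Now I'll press gently.

Call:
drive_tool --plan '[0, 0.002, 0.02, 0, 0, 0, 0, 0.002, 0.034, 0, 0, 0, 0, 0.002, 0.037, 0, 0, 0, 0, 0.002, 0.039, 0, 0, 0, 0, 0.002, 0.04, 0, 0, 0, 0, 0.002, 0.041, 0, 0, 0, 0, 0.002, 0.041, 0, 0, 0]'

```text
time: 3.52
eef_pos: [0.4986, -0.0662, 0.0904]
tool_rot: [[0.998, -0.064, 0.002], [-0.064, -0.998, -0.002], [0.002, 0.002, -1.0]]
wrist_force: [0.1, 0.2, -0.2]
gripper_width: -0.0003
```

Call:
drive_tool --plan '[0, -0.002, 0.001, 0, 0, 0, 0, -0.002, 0.002, 0, 0, 0, 0, -0.002, 0.003, 0, 0, 0, 0, -0.002, 0.004, 0, 0, 0, 0, -0.002, 0.004, 0, 0, 0]'

```text
time: 3.93
eef_pos: [0.4992, -0.0646, 0.0897]
tool_rot: [[0.998, -0.063, 0.003], [-0.063, -0.998, -0.002], [0.003, 0.002, -1.0]]
wrist_force: [-4.2, 1.2, 8.4]
gripper_width: -0.0001
```

Panel 4 holds firm at 8.4 N with no give. On to panel 3.

Call:
drive_tool --plan '[0, 0, -0.03, 0, 0, 0, -0.001, -0.05, -0.034, 0, 0, 0, -0.001, -0.1, -0.034, 0, 0, 0, -0.001, -0.14, -0.034, 0, 0, 0, -0.001, -0.14, -0.034, 0, 0, 0, -0.001, -0.14, -0.02, 0, 0, 0, -0.001, -0.14, -0.01, 0, 0, 0, -0.001, -0.14, -0.004, 0, 0, 0]'

```text
time: 4.6
eef_pos: [0.504, 0.0394, 0.0904]
tool_rot: [[0.998, -0.064, 0.0], [-0.064, -0.998, -0.003], [0.0, 0.003, -1.0]]
wrist_force: [0.2, 0.5, -0.4]
gripper_width: -0.0001
```

```bash
python3 -c "
from h import *
go(-.045,-.052,.0875)"
```

```text
t 4.6 local -0.0458 -0.0529 0.0904 F [ 0.24  0.48 -0.37] w -0.0001
shift [ 0.001 -0.001  0.004] turn [ 0.005      -0.00066667 -0.003     ]
```

Call:
drive_tool --plan '[0.001, -0.001, 0.001, 0, 0, 0, 0.001, -0.001, 0.002, 0, 0, 0, 0.001, -0.001, 0.003, 0, 0, 0, 0.001, -0.001, 0.004, 0, 0, 0, 0.001, -0.001, 0.004, 0, 0, 0]'

```text
time: 5.02
eef_pos: [0.504, 0.0394, 0.0897]
tool_rot: [[0.998, -0.066, -0.001], [-0.066, -0.998, -0.002], [-0.001, 0.002, -1.0]]
wrist_force: [-7.7, 0.5, 14.1]
gripper_width: -0.0002
```

Panel 3 is also firm (14 N, no give). Panel 2 next.

Call:
drive_tool --plan '[0, 0, -0.03, 0, 0, 0, 0, -0.05, -0.034, 0, 0, 0, 0, -0.1, -0.034, 0, 0, 0, 0, -0.139, -0.034, 0, 0, 0, 0, -0.139, -0.034, 0, 0, 0, 0, -0.139, -0.02, 0, 0, 0, 0, -0.139, -0.01, 0, 0, 0, 0, -0.139, -0.004, 0, 0, 0]'

```text
time: 5.68
eef_pos: [0.5098, 0.1417, 0.0899]
tool_rot: [[0.998, -0.068, -0.005], [-0.068, -0.998, -0.003], [-0.005, 0.003, -1.0]]
wrist_force: [-0.6, -0.8, 7.0]
gripper_width: 0.0001
```

```bash
python3 -c "
from h import *
go(-.045,.052,.0875)"
```

```text
t 5.6833 local -0.0464 0.0495 0.0899 F [-0.59 -0.82  6.96] w 0.0001
shift [ 0.002 -0.003  0.003] turn [ 0.00666667  0.00933333 -0.01033333]
```

Call:
drive_tool --plan '[0.001, -0.002, 0.001, 0, 0, 0, 0.001, -0.002, 0.002, 0, 0, 0, 0.001, -0.002, 0.002, 0, 0, 0, 0.001, -0.002, 0.002, 0, 0, 0]'

```text
time: 6.02
eef_pos: [0.5108, 0.1426, 0.0883]
tool_rot: [[0.998, -0.069, -0.005], [-0.069, -0.998, -0.003], [-0.005, 0.003, -1.0]]
wrist_force: [0.1, -0.0, -0.7]
gripper_width: -0.0005
```

Force vanished and the tip went down to 0.088, so panel 2 seems to give. I'll push a bit further to confirm.

Call:
drive_tool --plan '[0, -0.001, 0.002, 0, 0, 0, 0, -0.001, 0.004, 0, 0, 0, 0, -0.001, 0.006, 0, 0, 0, 0, -0.001, 0.008, 0, 0, 0, 0, -0.001, 0.008, 0, 0, 0]'

```text
time: 6.43
eef_pos: [0.5116, 0.1431, 0.0827]
tool_rot: [[0.998, -0.069, -0.003], [-0.069, -0.998, -0.004], [-0.003, 0.004, -1.0]]
wrist_force: [-0.1, -2.0, 4.0]
gripper_width: 0.0001
```

```bash
python3 -c "
from h import *
go(-.042,.052,.07)"
```

```text
t 6.4333 local -0.0447 0.0511 0.0827 F [-0.1  -1.97  3.98] w 0.0001
shift [ 0.004 -0.001  0.017] turn [ 0.00733333  0.005      -0.012     ]
```

Panel 2 is the loose one: it gives at about 4 N. I'll push it down with a smooth stroke.

Call:
drive_tool --plan '[0, -0.001, 0.004, 0, 0, 0, 0, -0.001, 0.008, 0, 0, 0, 0, -0.001, 0.012, 0, 0, 0, 0, -0.001, 0.016, 0, 0, 0, 0, -0.001, 0.02, 0, 0, 0, 0, -0.001, 0.023, 0, 0, 0, 0, -0.001, 0.026, 0, 0, 0, 0, -0.001, 0.026, 0, 0, 0]'

```text
time: 7.1
eef_pos: [0.5114, 0.1442, 0.0627]
tool_rot: [[0.998, -0.069, -0.003], [-0.069, -0.998, -0.003], [-0.003, 0.003, -1.0]]
wrist_force: [-0.0, 0.2, 2.0]
gripper_width: 0.0003
```

```bash
python3 -c "
from h import *
go(-.045,.052,.055)"
```

```text
t 7.1 local -0.045 0.0521 0.0627 F [-0.01  0.23  1.96] w 0.0003
shift [-0.    0.    0.01] turn [ 0.006  0.006 -0.012]
```

Call:
drive_tool --plan '[0, 0, 0.003, 0, 0, 0, 0, 0, 0.006, 0, 0, 0, 0, 0, 0.009, 0, 0, 0, 0, 0, 0.009, 0, 0, 0]'

```text
time: 7.43
eef_pos: [0.5113, 0.1444, 0.057]
tool_rot: [[0.998, -0.069, -0.003], [-0.069, -0.998, -0.003], [-0.003, 0.003, -1.0]]
wrist_force: [-2.8, -0.5, 8.5]
gripper_width: 0.0
```

Call:
drive_tool --plan '[0, 0, 0.002, 0, 0, 0, 0, 0, 0.004, 0, 0, 0, 0, 0, 0.004, 0, 0, 0]'

```text
time: 7.68
eef_pos: [0.5113, 0.1444, 0.0569]
tool_rot: [[0.998, -0.069, -0.003], [-0.069, -0.998, -0.003], [-0.003, 0.003, -1.0]]
wrist_force: [-6.3, -1.3, 17.4]
gripper_width: 0.0001
```

The tip stalls and the force climbs at 33 mm depth, as expected for the 0.75 rad stop. Retreating straight up.

Call:
drive_tool --plan '[0, 0, -0.005, 0, 0, 0, 0, 0, -0.02, 0, 0, 0, 0, 0, -0.05, 0, 0, 0, 0, 0, -0.1, 0, 0, 0, 0, 0, -0.15, 0, 0, 0, -0.05, 0, -0.2, 0, 0, 0, -0.1, 0, -0.24, 0, 0, 0, -0.1, 0, -0.24, 0, 0, 0]'

```text
time: 8.35
eef_pos: [0.4357, 0.1506, 0.2414]
tool_rot: [[0.998, -0.068, 0.001], [-0.068, -0.998, -0.001], [0.002, 0.001, -1.0]]
wrist_force: [0.7, 0.2, 0.1]
gripper_width: -0.0003
```

```bash
python3 - <<'E'
from h import *
go(-.1,.052,.24)
p=capture("side")
cv2.imwrite("pics/side3.png",cv2.resize(p["color"][130:330,120:390],None,fx=2.9,fy=2.9))
for n in["side","top"]:
    p=capture(n)
    d=p["depth"];K=p["mtx"];T=np.linalg.inv(p["camera_from_world"])
    v,u=np.nonzero(d>0);s=d[v,u]
    P=(T[:3,:3]@(np.linalg.inv(K)@np.array([u,v,np.ones_like(u)])*s)).T+T[:3,3]-O
    l=np.stack([P@X,P@YV,P[:,2]],1)
    for i,y in enumerate([.156,.052,-.052,-.156]):
        for a,b in((-.04,-.008),(.015,.06)):
            k=(abs(l[:,1]-y)<.035)&(l[:,0]>a)&(l[:,0]<b)&(l[:,2]<.16)
            if k.sum()>20: print(n,i+1,"near" if a<0 else "far",k.sum(),"tilt",np.arctan(np.polyfit(l[k,0],l[k,2],1)[0]).round(3),"z",np.median(l[k,2]).round(4))
    for t in["nipple_mid","reducer_mid","flange_mid","hammer"]:
        for r in spot_point(p,t)[:1]: print(n,t,np.round(r["uv"],1),round(r["conf"],2))
E
```

```text
t 8.35 local -0.1209 0.0538 0.2414 F [0.75 0.18 0.14] w -0.0003
shift [0.028 0.002 0.002] turn [ 0.00166667 -0.003      -0.01      ]
side 1 near 170 tilt -0.008 z 0.0901
side 1 far 237 tilt 0.012 z 0.0899
side 2 near 261 tilt 0.77 z 0.0729
side 2 far 268 tilt 0.738 z 0.1231
side 3 near 129 tilt -0.023 z 0.0898
side 3 far 135 tilt 0.014 z 0.09
side 4 near 131 tilt 0.016 z 0.0899
side 4 far 61 tilt -0.003 z 0.0901
side nipple_mid [369.1 168.1] 0.72
side reducer_mid [252.5 184.4] 0.63
side flange_mid [367.8 167.8] 0.57
side hammer [191.3 299.5] 0.73
top 1 near 306 tilt -0.136 z 0.0903
top 1 far 421 tilt -0.011 z 0.0904
top 2 near 297 tilt 0.745 z 0.0694
top 2 far 399 tilt 0.549 z 0.1226
top 3 near 304 tilt 0.008 z 0.0898
top 3 far 427 tilt -0.005 z 0.0903
top 4 near 304 tilt -0.009 z 0.0901
top 4 far 425 tilt 0.004 z 0.0903
top nipple_mid [205.2 179.7] 0.76
top reducer_mid [254.3 183. ] 0.71
top flange_mid [419.4 248.5] 0.83
top hammer [118.6 241.2] 0.9
```

View pics/side3.png

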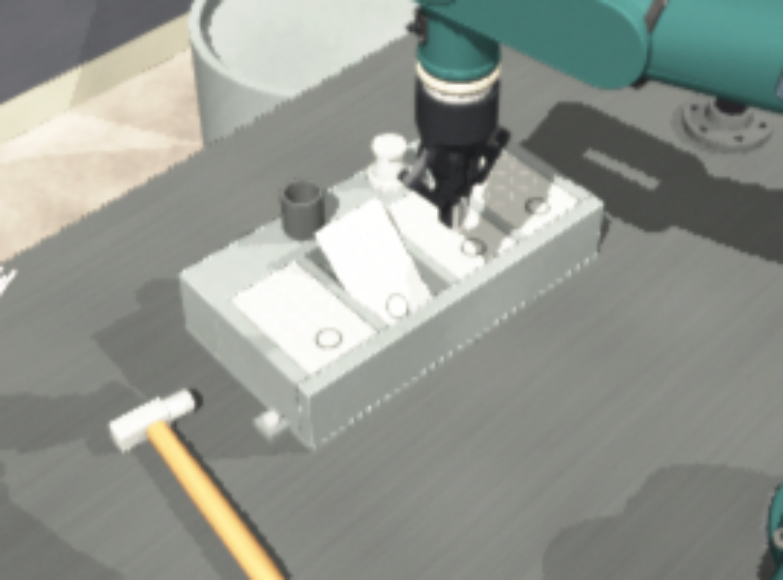

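Panel 2 stands open at about 0.75 rad, with mark 2 low in the well near (397,305). The other three panels lie level, the bystanders haven't moved, and the gripper is clear.

```bash
python3 -c "
from bench import *
print(close_job())"
```

```text
the job is handed in; nothing more can be done
None
```

Panel 2, second from the left, was the loose one; it now stands open against its stop, and I've handed the job in.

- **Finding it:** I pressed the marks with closed fingertips, from the right. Panel 4 held at 8 N and panel 3 at 14 N. Panel 2 gave at about 4 N, so I did not press panel 1.
- **Opening it:** I pushed panel 2 down until the tip stopped moving and the force rose to 17 N at 33 mm depth. I then lifted straight up, and the gripper was clear of everything at about 8.4 s.
- **Last checks:** The side camera's depth gave panel 2 a tilt of 0.74–0.77 rad and the other three within 0.025 rad of level. The fittings, flange and hammer showed in their starting places.
- **Readings that disagreed:** The top camera gave panel 1's near part a tilt of -0.136 rad and panel 2's far part 0.549 rad. Panel 1's height there was still 0.090 m, the side view showed it level, and I never touched it, so I took both as bad fits near the raised panel or the arm. The network also mistook the flange for the pipe piece in the side view; the top view and the picture had the pipe piece in place.

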